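# Lay a die-tray magazine on its side for loading

## Robot

A 6-joint arm with a two-finger parallel gripper is mounted at the origin on the work surface. World frame = base frame: x ahead of the robot, y to its left, z up, the work surface at z = 0. Lengths are in m, angles in rad, forces in N, time in s.
With the tool pointing down it reaches from about 0.425 to 1.125 m from the base axis. Payload 14.9 kg.
Tool frame: the origin (TCP) lies midway between the tips of the shut fingers; the grasp point (between the pads) lies 19 mm behind it; z points along the fingers, y is the line along which they close (so a half turn about z gives the same grasp; the last joint's range is limited). The gripper opens to 91 mm and grips with 3 to 60 N. Pads are 32 mm wide; open, the fingers measure 118 mm over their backs; the gripper's body (76 mm by 178 mm) begins 60 mm behind the grasp point.
Start: joints at [1.236, 0.379, 1.734, -0, 1.028, -0.033], TCP at [0.208, 0.668, 0.214] pointing down, gripper open.
Joint ranges: [-2.77, 2.77], [-0.74, 2.19], [0, 2.66], [-1.06, 4.2], [0.31, 2.87], [-3.08, 3.08]. Speed limits (rad/s): [1.89, 1.89, 2.39, 3.14, 3.14, 3.14].

## Interface

Orientations are given as a 3x3 rotation matrix whose columns are the frame's x, y, z axes.
In Python, from cell import r gives the robot as it stands.
- The arm moves only by the tool move_arm, never from a script. Its argument "increments" is a list that holds one entry, the list of rows, each a list of 7 numbers: the closure, from 0 (fully open) to 1 (shut), then the shift along the tool's x, y, z in mm, then the turn, a rotation vector about the tool's x, y, z in degrees. In form: [[[gripper, dx, dy, dz, ax, ay, az], ...]]. A call has 1 to 20 rows; each row is the pose to reach, as a shift and turn from the pose commanded when the call began, along the tool's axes at that moment; what a row does not reach only later rows make up. A row lasts 1/12 s, in which the tool goes at most 41.7 mm and 7.16 degrees, less where a joint would pass 70% of its speed; a pose out of reach is approached as far as the arm can. A call with a gripper value outside its range is refused whole. The fingers move at their own pace and stop on an object; "squeeze" is the grip in N (left out, the last holds). Time passes only in rows, so rows that repeat a pose let the fingers close. It gives the time, the measured TCP pose, the force, the opening and the grip force at its end, in the units of the state.
- r.state(): the state, without advancing time (a new reading comes with each control period).
- r.capture(name): name is "scene" or "side" or "wrist"; returns the picture (420x560x3 uint8, blue, green, red); there is no depth.
- r.camera_info(name): a dict with "mtx" (3x3 intrinsics, pixels), "R" (3x3) and "t" (3): a world point X has camera coordinates R X + t; the wrist camera has in their place "hand_eye" (4x4, takes a point from camera to tool coordinates, whose origin is the TCP and whose axes are the flange's). Camera axes: x right, y down, z forward; pixel columns grow to the right and rows downward; lengths in m; the calibration is good to about 2 mm. The wrist camera is an equidistant fisheye: a pixel r from the principal point sees the ray r / f radians off the axis. A picture is of the moment at which its call begins: read the wrist's pose just before it. camera_info takes no time and is no camera call.
- r.hand_in(): hands the job in; it is judged then, once.
The state is a dict: "clock": time; "joint_pos": joint angles; "dq": joint speeds; "tau": joint torques, N m; "eef_pos": TCP position; "ee_rot": TCP orientation; "contact_force": force on the tool from outside, world axes, zero at the start; "moment": the same for the moment, N m; "finger_gap": finger opening in m; "finger_force": force on a finger pad.
Only numpy, scipy, OpenCV 4.12 (cv2) and the standard library are available. Lean on these libraries where they do the work, as an engineer would, in place of code of your own. Each camera call takes 0.05 s, during which the arm holds its last target. There are 200 camera calls.

## Task

The tall open-topped magazine stands upright on the front plate of the lay-down bed. Push its foot, low down so that it stays upright, up against the bed's stop step; then, with fingertips in its open mouth, tip it over the stop and guide it gently all the way down onto the rubber pad, so it lies flat on its side with its foot still at the stop and its mouth pointing away from the stop. Never lift, carry or drop it, and leave the bottle, the blade case and the tray stack alone.

Things in the scene. Friction and masses are not known exactly. Their poses are not given: they have to be found in the camera images.
- bed: Fixed, 180 mm wide along its x. Origin: table level, below the middle of the stop face; z up, y from the stop along the pad: the way the magazine must fall, roughly to the robot's left. y -150 to 0 mm: flat front plate, top 6 mm above the table. At y = 0 an upright step (the stop, along x) rises to 16 mm; from there to y = 270 mm all is level at 16 mm (30 mm steel, then rubber pad).
- stop_edge (a point): Middle of the top edge of the stop step, 16 mm above the table, straight above the bed's origin; axes as the bed's.
- magazine: Loose empty grey plastic box, 100 (its x) by 64 (y) by 200 mm tall (z), open top; walls 4 mm, floor 8 mm, mouth 92 by 56 mm; about 0.4 kg, balances tipped some 20 degrees. Origin: centre of its underside, z to the mouth. Starts upright, foot 18 to 50 mm short of the stop, turned up to 0.15 rad; +y side to the stop. Pushed above about 60 mm height it may tip, not slide.
- mouth (a point): Centre of the magazine's mouth, in the rim's plane, 200 mm from the underside along the magazine's z; axes as the magazine's. Past balance the magazine falls unless a finger inside the mouth holds back its -y wall.
- foot_edge (a point): Middle of the magazine's lower edge on its +y side, the one pushed up to the stop; axes as the magazine's. Tipped, the magazine turns about the stop's top edge, which meets its +y side 10 mm above this edge, so it ends with about 10 mm of its foot overhanging the stop.
- bottle: Bystander: white plastic bottle, 60 mm across, 160 mm tall, standing on the table beyond the +x side of the bed. Origin: centre of its underside.
- blade_case: Bystander: flat round white case, 80 mm across, 30 mm high, on the table at the -x (robot's) side of the bed. Origin: centre of its underside.
- trays: Bystander: small square black tray stack, 52 by 52 mm, 20 mm high, on the table beyond the +x side of the bed. Origin: centre of its underside.
Things that resemble listed ones, but are neither listed nor needed, are in the scene too. There is more than one size of the magazine; the one meant has the size given above.

How it is judged:
On the way:
1. the upright magazine's foot is up against the stop (y of foot_edge in the frame of bed between -0.006 and 0.006 m and z of foot_edge in the frame of bed below 0.012 m and angle between magazine's own z axis and vertical below 0.1 rad), for 0.2 s.
At the end, for the whole second after the job is handed in: The magazine lies at rest flat on the bed on its +y side (its long axis within 0.06 rad of level), the mouth pointing along the bed's +y within 0.2 rad, its lower foot edge between 35 mm before and 25 mm past the stop edge and within 40 mm of the bed's middle line (angle between magazine's own z axis and vertical between 1.51 and 1.63 rad and angle between the z axis of magazine and the y axis of bed, either way round below 0.2 rad and angle between the y axis of magazine and the z axis of bed, either way round below 0.08 rad and y of mouth in the frame of bed above 0.16 m and y of foot_edge in the frame of bed between -0.035 and 0.025 m and x of foot_edge in the frame of bed between -0.04 and 0.04 m and z of foot_edge in the frame of bed between 0.008 and 0.024 m and linear speed of magazine below 0.02 m/s and angular speed of magazine below 0.1 rad/s); the robot touches nothing.
It fails at once if the magazine falls or is thrown down: it turns faster than 3 rad/s (as when let drop by more than about 10 mm at the mouth) (angular speed of magazine above 3 rad/s).
It fails at once if the magazine is lifted: its foot edge rises more than 40 mm above the table (height (world z) of foot_edge above 0.04 m).
It fails at once if the magazine's foot is taken more than 90 mm away from the stop (horizontal distance between foot_edge and stop_edge above 0.09 m).
It fails at once if a bystander is moved by more than 15 mm or knocked over (distance of any of bottle, blade_case, trays from where it was at the start of the episode above 0.015 m or angle between bottle's own z axis and vertical above 0.3 rad).
It also fails if it takes over 64 s, if anything falls off the work surface, if the arm or the gripper's body presses on something with over 40 N, if the wrist force passes 120 N, or if a joint passes its speed limit or range.

## Working session

There is one attempt and no reset: what is moved stays moved. The work goes in short steps, Python scripts to look and compute and a tool call to move; the robot and the scene stay as the last step left them, time stands still between calls to the robot, and variables do not carry over. Pictures are saved under pics/ and viewed, at most 10 in all, crops included, and the job is handed in when it is done.

Besides the shell and the picture viewer there is one more tool, called after "Call:" as name(argument=value, ...), one argument or row to a line, values as JSON. move_arm: Moves the arm, as the interface text tells. Its arguments: {"type":"object","properties":{"increments":{"type":"array"},"squeeze":{"type":"number"}},"required":["increments"]}

```bash
mkdir -p pics
cat > h.py <<'E'
import numpy as np, cv2
from cell import r
def ray(name,uv):
    c=r.camera_info(name);K=np.array(c['mtx']);R=np.array(c['R']);t=np.array(c['t']).ravel()
    d=R.T@np.linalg.solve(K,[uv[0],uv[1],1.]);return -R.T@t,d
def onz(name,uv,z):
    o,d=ray(name,uv);return o+d*(z-o[2])/d[2]
def tri(u1,u2,n1='scene',n2='side'):
    a,d=ray(n1,u1);b,e=ray(n2,u2)
    s=np.linalg.lstsq(np.c_[d,-e],b-a,rcond=None)[0]
    p,q=a+d*s[0],b+e*s[1];return (p+q)/2,np.linalg.norm(p-q)
def proj(name,X):
    c=r.camera_info(name);p=np.array(c['mtx'])@(np.array(c['R'])@X+np.array(c['t']).ravel());return p[:2]/p[2]
E
python3 - <<'E'
from h import *
a=r.capture('scene');b=r.capture('side')
cv2.imwrite('pics/a.png',a);cv2.imwrite('pics/b.png',b)
for n in('scene','side'):
    o,d=ray(n,(280,210));print(n,o.round(3),d.round(3))
s=r.state();print(s['clock'],np.round(s['ee_rot'],3),s['eef_pos'])
E
```

```text
scene [ 1.212 -0.521  0.983] [-0.602  0.369 -0.709]
side [0.3   0.521 0.772] [ 0.232 -0.685 -0.691]
0.1 [[-0.955  0.297 -0.   ]
 [ 0.297  0.955 -0.001]
 [ 0.    -0.001 -1.   ]] [0.20796023 0.66801492 0.21331935]
```

View pics/a.png

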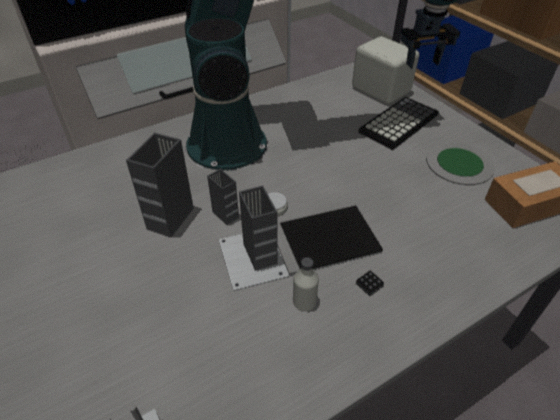

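View pics/b.png

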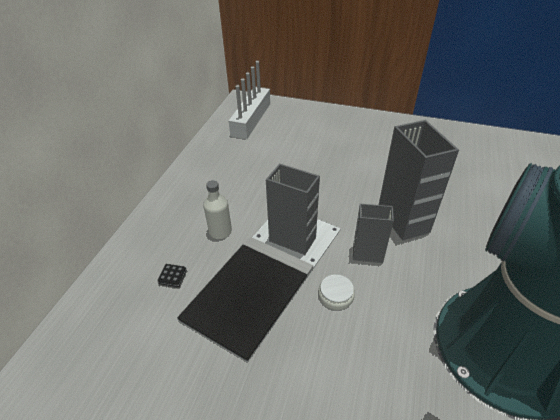

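The scene picture has three magazine-like boxes: a large one at (160,185), a small one at (223,197) and a middle one on the white plate at (258,228). In the side view they are at (420,180), (373,234) and (293,210). The one on the plate fits the description, so I'll confirm it in one enlarged crop.

Run:
```python
import cv2,numpy as np
a=cv2.imread('pics/a.png');b=cv2.imread('pics/b.png')
f=lambda i,x,y,w,h:cv2.convertScaleAbs(cv2.resize(i[y:y+h,x:x+w],None,fx=4,fy=4,interpolation=cv2.INTER_CUBIC),alpha=1.5,beta=20)
# scene crop x210..310,y160..310 ; side crop x245..345,y155..305
cv2.imwrite('pics/c.png',np.hstack([f(a,205,150,100,145),f(b,245,150,100,145)]))
```

```text
(no output)
```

View pics/c.png

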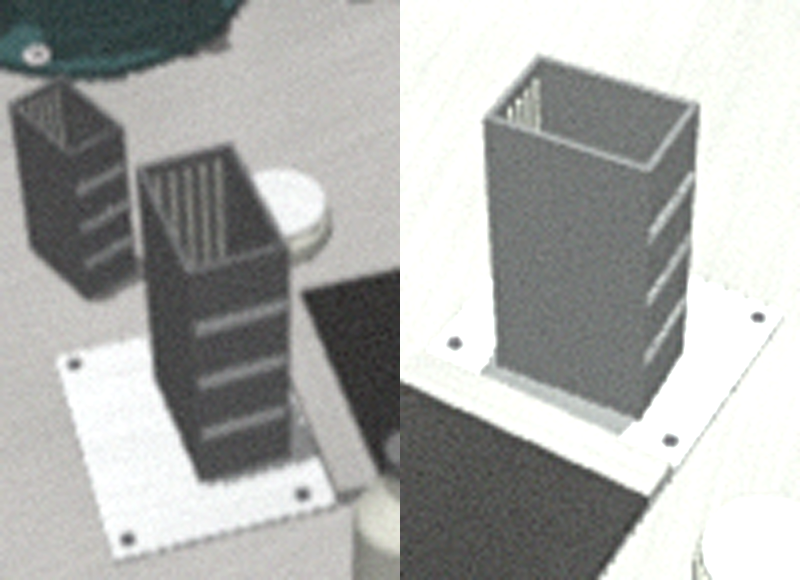

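The crop shows the magazine on the plate: it has the 100:64:200 proportions and is the only box on the bed. Its rim corners in the crop are (138,165), (232,147), (288,250), (190,270) in the scene half and (485,120), (652,170), (697,102), (540,57) in the side half.

Run:
```python
from h import *
np.set_printoptions(precision=4,suppress=True)
S=lambda x,y:(205+x/4,150+y/4)
D=lambda x,y:(245+(x-400)/4,150+y/4)
rim={'-x-y':((138,165),(697,102)),'-x+y':((232,147),(652,170)),'+x+y':((288,250),(485,120)),'+x-y':((190,270),(540,57))}
P={}
for k,(s,d) in rim.items():
    p,e=tri(S(*s),D(*d));P[k]=(p+0);print(k,p,round(e,4),onz('scene',S(*s),.206)[:2],onz('side',D(*d),.206)[:2])
c=np.mean(list(P.values()),0);print('c',c)
print('foot side +x+y,-x+y',onz('side',D(497,365),.006),onz('side',D(640,418),.006))
print('foot scene +x-y,+x+y,-x-y',onz('scene',S(203,480),.006),onz('scene',S(288,460),.006),onz('scene',S(155,380),.006))
for n,cs in(('scene',[(282,223),(358,207),(381,243),(312,266)]),('side',[(243,245),(308,270),(248,360),(178,320)])):
    img=cv2.imread('pics/%s.png'%('a' if n=='scene' else 'b'))
    g=cv2.cvtColor(img,cv2.COLOR_BGR2GRAY)
    m=cv2.inRange(g,0,45);cc=np.mean(cs,0).astype(int)
    nl,l=cv2.connectedComponents(m);mm=(l==l[cc[1],cc[0]]).astype(np.uint8)
    q=cv2.findContours(mm,0,1)[0][0];box=cv2.boxPoints(cv2.minAreaRect(q))
    hull=cv2.convexHull(q);ap=cv2.approxPolyDP(hull,6,True)[:,0]
    print(n,'pad',mm.sum(),ap.tolist());print(np.array([onz(n,u,.016)[:2] for u in ap]))
    print('man',np.array([onz(n,u,.016)[:2] for u in cs]))
# stop edge, side
for x,y in((400,382),(668,465),(640,495)):print('side step',onz('side',D(x,y),.016))
for x,y in((335,495),):print('scene plate corner',onz('scene',S(x,y),.006))
for x,y in((75,365),(127,540),(302,495)):print('hole sc',onz('scene',S(x,y),.006))
for x,y in((455,343),(670,440),(757,317)):print('hole sd',onz('side',D(x,y),.006))
print(onz('scene',(305,305),0),onz('side',(218,237),0),'bottle');print(onz('side',(336,290),.03),'case', onz('side',(172,276),.02),'tray')
print(proj('scene',np.array([.6,0,.2])))
```

```text
-x-y [ 0.4422 -0.1679  0.2054] 0.0017 [ 0.4438 -0.1679] [ 0.4416 -0.1681]
-x+y [ 0.4532 -0.1088  0.2022] 0.0051 [ 0.4597 -0.1099] [ 0.4506 -0.1071]
+x+y [ 0.5501 -0.125   0.2013] 0.0026 [ 0.5554 -0.1268] [ 0.5473 -0.1209]
+x-y [ 0.537  -0.1837  0.204 ] 0.0017 [ 0.5396 -0.1843] [ 0.5357 -0.1821]
c [ 0.4956 -0.1463  0.2032]
foot side +x+y,-x+y [ 0.549  -0.1231  0.006 ] [ 0.4521 -0.1072  0.006 ]
foot scene +x-y,+x+y,-x-y [ 0.5398 -0.1839  0.006 ] [ 0.5549 -0.1273  0.006 ] [ 0.4468 -0.1699  0.006 ]
scene pad 4044 [[381, 248], [305, 269], [281, 223], [355, 206]]
[[ 0.6597  0.1419]
 [ 0.6112 -0.0755]
 [ 0.4372 -0.0426]
 [ 0.4929  0.1826]]
man [[ 0.4387 -0.0402]
 [ 0.5009  0.1876]
 [ 0.6458  0.1537]
 [ 0.6126 -0.0542]]
side pad 6224 [[242, 246], [306, 275], [247, 359], [178, 318]]
[[ 0.6046 -0.0807]
 [ 0.4319 -0.0408]
 [ 0.4883  0.1885]
 [ 0.66    0.1461]]
man [[ 0.6035 -0.0844]
 [ 0.4312 -0.056 ]
 [ 0.4857  0.1898]
 [ 0.6577  0.1504]]
side step [ 0.5982 -0.0843  0.016 ]
side step [ 0.4252 -0.0693  0.016 ]
side step [ 0.435  -0.0435  0.016 ]
scene plate corner [ 0.5957 -0.1159  0.006 ]
hole sc [ 0.4056 -0.2111  0.006 ]
hole sc [ 0.5564 -0.2491  0.006 ]
hole sc [ 0.5844 -0.1344  0.006 ]
hole sd [ 0.5806 -0.1331  0.006 ]
hole sd [ 0.4304 -0.0958  0.006 ]
hole sd [ 0.4026 -0.2102  0.006 ]
[ 0.6948 -0.1303  0.    ] [ 0.6811 -0.1042  0.    ] bottle
[ 0.3566 -0.0101  0.03  ] case [0.723  0.0536 0.02  ] tray
[331.4326 206.0104]
```

```bash
cat >> h.py <<'E'
from scipy.spatial.transform import Rotation as Ro
O=np.array([.5135,-.0912,0]);th=-0.236
BX=np.array([np.cos(th),np.sin(th),0]);BY=np.array([-np.sin(th),np.cos(th),0])
def W(x,y,z):return O+x*BX+y*BY+np.array([0,0,z])
def plan(x,y,z,tilt,p=None,R=None):
    """bed-frame metres, tilt deg -> increments from pose"""
    s=r.state();p=np.array(s['eef_pos']) if p is None else p;R=np.array(s['ee_rot']) if R is None else R
    T=np.c_[BY,BX,[0,0,-1]]@Ro.from_euler('y',tilt,degrees=True).as_matrix()
    print((x,y,z,tilt),np.round(R.T@(W(x,y,z)-p)*1000,1).tolist(),np.round(np.degrees(Ro.from_matrix(R.T@T).as_rotvec()),1).tolist())
def where():
    s=r.state();d=np.array(s['eef_pos'])-O;R=np.array(s['ee_rot']);z=R[:,2]
    print('t',s['clock'],'bed',np.round([d@BX,d@BY,d[2]],4),'tilt',np.degrees(np.arctan2(z@BY,-z[2])).round(1),'ybx',np.round(R[:,1]@BX,4),'q',np.round(s['joint_pos'],2),'F',np.round(s['contact_force'],1),s['finger_gap'])
E
python3 - <<'E'
from h import *
where();plan(0,.2,.15,-75);plan(0,.2,.25,0)
E
```

```text
t 0.1 bed [-0.4746  0.6667  0.2133] tilt -0.1 ybx 0.0658 q [ 1.24  0.38  1.73 -0.    1.03 -0.03] F [ 0.6  0.1 -0.7] 0.09106973953773159
(0, 0.2, 0.15, -75) [-504.3, -434.4, 63.8] [55.7, -59.5, 72.7]
(0, 0.2, 0.25, 0) [-504.3, -434.5, -36.2] [-0.0, 0.0, 86.2]
```

Call:
move_arm(
  increments=[
    [[0.35,-504,-434,-36,0,0,86],[0.35,-504,-434,-36,0,0,86],[0.35,-504,-434,-36,0,0,86],[0.35,-504,-434,-36,0,0,86],[0.35,-504,-434,-36,0,0,86],[0.35,-504,-434,-36,0,0,86],[0.35,-504,-434,-36,0,0,86],[0.35,-504,-434,-36,0,0,86],[0.35,-504,-434,-36,0,0,86],[0.35,-504,-434,-36,0,0,86],[0.35,-504,-434,-36,0,0,86],[0.35,-504,-434,-36,0,0,86],[0.35,-504,-434,-36,0,0,86],[0.35,-504,-434,-36,0,0,86],[0.35,-504,-434,-36,0,0,86],[0.35,-504,-434,-36,0,0,86],[0.35,-504,-434,-36,0,0,86],[0.35,-504,-434,-36,0,0,86],[0.35,-504,-434,-36,0,0,86],[0.35,-504,-434,-36,0,0,86]],
  ],
)

```text
clock: 1.77
eef_pos: [0.5596, 0.105, 0.2496]
ee_rot: [[0.229, 0.973, -0.001], [0.973, -0.229, 0.0], [-0.0, -0.001, -1.0]]
contact_force: [-0.8, -0.2, -0.4]
finger_gap: 0.0596
finger_force: 0.0
```

Run:
```python
from h import *
where();plan(0,.16,.10,-75)
```

```text
t 1.7667 bed [-0.0011  0.2016  0.2496] tilt -0.0 ybx 1.0 q [0.14 0.13 1.98 0.   1.03 0.38] F [-0.8 -0.2 -0.4] 0.05955194056931418
(0, 0.16, 0.1, -75) [-41.5, 1.0, 149.6] [0.2, -75.0, 0.3]
```

Call:
move_arm(
  increments=[
    [[0.35,-20,0,50,0,-40,0],[0.35,-41,0,100,0,-75,0],[0.35,-41,0,150,0,-75,0],[0.35,-41,0,150,0,-75,0],[0.35,-41,0,150,0,-75,0],[0.35,-41,0,150,0,-75,0],[0.35,-41,0,150,0,-75,0],[0.35,-41,0,150,0,-75,0],[0.35,-41,0,150,0,-75,0],[0.35,-41,0,150,0,-75,0],[0.35,-41,0,150,0,-75,0],[0.35,-41,0,150,0,-75,0],[0.35,-41,0,150,0,-75,0]],
  ],
)

```text
clock: 2.85
eef_pos: [0.5504, 0.0653, 0.0992]
ee_rot: [[0.058, 0.974, -0.22], [0.253, -0.228, -0.94], [-0.966, -0.001, -0.26]]
contact_force: [0.4, 0.3, -0.6]
finger_gap: 0.0592
finger_force: 0.0
```

Run:
```python
from h import *
where();plan(0,.16,.30,0);plan(0,-.14,.30,35);plan(0,-.16,.30,35)
```

```text
t 2.85 bed [-0.0007  0.1608  0.0992] tilt -74.9 ybx 1.0 q [ 0.45  0.8   1.77 -0.86  1.68  1.13] F [ 0.4  0.3 -0.6] 0.0592241872844638
(0, 0.16, 0.3, 0) [-194.1, 0.5, -51.5] [0.2, 74.9, 0.3]
(0, -0.14, 0.3, 35) [-272.1, -1.3, 238.2] [0.1, 109.9, 0.4]
(0, -0.16, 0.3, 35) [-277.3, -1.4, 257.5] [0.1, 109.9, 0.4]
```

Call:
move_arm(
  increments=[
    [[0.35,-194,0,-51,0,75,0],[0.35,-194,0,-51,0,75,0],[0.35,-194,0,-51,0,75,0],[0.35,-194,0,-51,0,75,0],[0.35,-194,0,-51,0,75,0],[0.35,-275,0,250,0,110,0],[0.35,-277,0,257,0,110,0],[0.35,-277,0,257,0,110,0],[0.35,-277,0,257,0,110,0],[0.35,-277,0,257,0,110,0],[0.35,-277,0,257,0,110,0],[0.35,-277,0,257,0,110,0],[0.35,-277,0,257,0,110,0],[0.35,-277,0,257,0,110,0],[0.35,-277,0,257,0,110,0],[0.35,-277,0,257,0,110,0],[0.35,-277,0,257,0,110,0]],
  ],
)

```text
clock: 4.27
eef_pos: [0.4774, -0.2485, 0.303]
ee_rot: [[0.187, 0.972, 0.14], [0.795, -0.233, 0.56], [0.577, 0.007, -0.817]]
contact_force: [0.1, 0.5, -0.8]
finger_gap: 0.0592
finger_force: 0.0
```

Run:
```python
from h import *
where();plan(-.002,-.14,.034,35);plan(-.002,-.16,.034,35)
```

```text
t 4.2667 bed [ 0.0016 -0.1614  0.303 ] tilt 35.2 ybx 1.0 q [-0.78  0.17  1.93  0.53  1.41 -0.73] F [ 0.1  0.5 -0.8] 0.059222445418281394
(-0.002, -0.14, 0.034, 35) [-137.7, -5.4, 232.0] [0.3, -0.2, 0.3]
(-0.002, -0.16, 0.034, 35) [-154.0, -5.4, 220.5] [0.3, -0.2, 0.3]
```

Call:
move_arm(
  increments=[
    [[0.35,-157,-5,225,0,0,0],[0.35,-157,-5,225,0,0,0],[0.35,-157,-5,225,0,0,0],[0.35,-157,-5,225,0,0,0],[0.35,-157,-5,225,0,0,0],[0.35,-157,-5,225,0,0,0],[0.35,-157,-5,225,0,0,0],[0.35,-157,-5,225,0,0,0],[0.35,-157,-5,225,0,0,0],[0.35,-157,-5,225,0,0,0]],
  ],
)

```text
clock: 5.1
eef_pos: [0.4736, -0.2464, 0.0289]
ee_rot: [[0.187, 0.973, 0.134], [0.799, -0.23, 0.556], [0.572, 0.003, -0.82]]
contact_force: [0.6, 0.6, -0.5]
finger_gap: 0.059
finger_force: 0.0
```

Run:
```python
from h import *
where();plan(-.002,-.110,.028,35);plan(-.002,-.077,.028,35)
a=r.capture('side');b=r.capture('scene')
cv2.imwrite('pics/d.png',np.hstack([cv2.resize(i,None,fx=2.5,fy=2.5) for i in(a[140:300,230:370],b[140:300,200:340])]))
```

```text
t 5.1 bed [-0.0025 -0.1602  0.0289] tilt 34.9 ybx 1.0 q [-0.77  0.57  2.    0.62  1.01 -1.  ] F [ 0.6  0.6 -0.5] 0.05901286987520793
(-0.002, -0.11, 0.028, 35) [40.7, 0.7, 29.4] [0.0, 0.1, 0.3]
(-0.002, -0.077, 0.028, 35) [67.8, 0.8, 48.3] [0.0, 0.1, 0.3]
```

View pics/d.png

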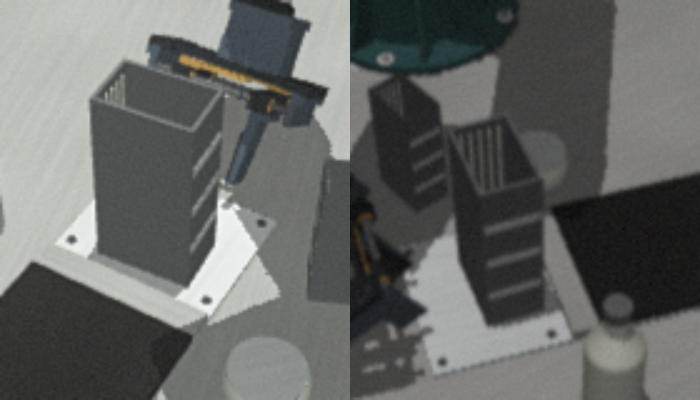

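The side crop shows the fingers low behind the foot (crop pixel 230,180) with the magazine still untouched. I'll push slowly.

Call:
move_arm(
  increments=[
    [[0.35,21,0,15,0,0,0],[0.35,42,0,29.5,0,0,0],[0.35,43.5,0,30.5,0,0,0],[0.35,45,0,31.5,0,0,0],[0.35,46.5,0,32.5,0,0,0],[0.35,48,0,33.5,0,0,0],[0.35,49.5,0,34.6,0,0,0],[0.35,51,0,35.6,0,0,0],[0.35,52.5,0,36.7,0,0,0],[0.35,54,0,37.7,0,0,0],[0.35,55.5,0,38.8,0,0,0],[0.35,57,0,39.8,0,0,0],[0.35,58.5,0,40.9,0,0,0],[0.35,60,0,41.9,0,0,0],[0.35,61,0,42.6,0,0,0],[0.35,62,0,43.3,0,0,0],[0.35,63,0,44,0,0,0],[0.35,63,0,44,0,0,0]],
  ],
)

```text
clock: 6.7
eef_pos: [0.49, -0.1712, 0.0267]
ee_rot: [[0.188, 0.973, 0.132], [0.798, -0.229, 0.557], [0.573, 0.0, -0.82]]
contact_force: [-6.6, -12.0, 5.9]
finger_gap: 0.0593
finger_force: 6.2
```

Run:
```python
from h import *
where();plan(-.002,-.077,.028,35)
a=r.capture('side');b=r.capture('scene')
cv2.imwrite('pics/e.png',np.hstack([cv2.resize(i,None,fx=2.8,fy=2.8,interpolation=cv2.INTER_CUBIC) for i in(a[140:300,230:370],b[140:300,200:340])]))
```

```text
t 6.7 bed [-0.0041 -0.0832  0.0267] tilt 34.9 ybx 1.0 q [-0.66  0.55  2.06  0.7   0.94 -0.96] F [ -6.6 -12.    5.9] 0.059329112234804665
(-0.002, -0.077, 0.028, 35) [5.9, 2.1, 2.5] [-0.1, 0.1, 0.2]
```

View pics/e.png

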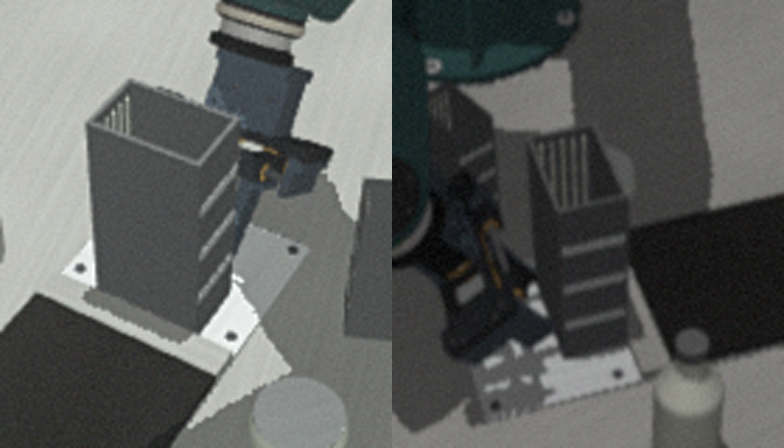

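Picture: the magazine is upright in front of the step, with its foot corners in the side crop at about (97,288) and (195,338). The force reads about 14 N.

Run:
```python
from h import *
def bed(X):d=X-O;return np.round([d@BX,d@BY,d[2]],4)
c=lambda x,y:(230+x/2.8,140+y/2.8)
s=lambda x,y:(200+(x-392)/2.8,140+y/2.8)
for q in((97,288),(195,338)):print('foot',bed(onz('side',c(*q),.006)))
R=[]
for A,B in(((527,137),(238,122)),((593,127),(193,166)),((629,197),(88,122)),((564,212),(131,82))):
    X,e=tri(s(*A),c(*B));R.append(X);print(bed(X),round(e,4))
print('c',bed(np.mean(R,0)))
print('step',bed(onz('side',c(35,292),.016)),bed(onz('side',c(215,376),.016)),'(pad line, want y=.03)')
```

```text
foot [ 0.049  -0.0123  0.006 ]
foot [-0.0542 -0.0065  0.006 ]
[-0.0549 -0.0671  0.2024] 0.0006
[-0.0496 -0.0068  0.2022] 0.0012
[ 0.0443 -0.0059  0.204 ] 0.0036
[ 0.0425 -0.064   0.2031] 0.0058
c [-0.0044 -0.0359  0.2029]
step [0.0883 0.0263 0.016 ] [-0.0917  0.0273  0.016 ] (pad line, want y=.03)
```

Call:
move_arm(
  increments=[
    [[0.35,1,0,0.7,0,0,0],[0.35,2,0,1.4,0,0,0],[0.35,2,0,1.4,0,0,0]],
  ],
)

```text
clock: 7.05
eef_pos: [0.4904, -0.1705, 0.0267]
ee_rot: [[0.187, 0.973, 0.132], [0.8, -0.229, 0.555], [0.57, 0.001, -0.822]]
contact_force: [-18.6, -27.3, 11.8]
finger_gap: 0.0591
finger_force: 15.9
```

Run:
```python
from h import *
where()
```

```text
t 7.05 bed [-0.004  -0.0825  0.0267] tilt 34.8 ybx 1.0 q [-0.65  0.54  2.07  0.7   0.94 -0.96] F [-18.6 -27.3  11.8] 0.059086896709463585
```

```bash
cat >> h.py <<'E'
O=O-.004*BY
E
python3 - <<'E'
from h import *
where()
plan(-.004,-.15,.03,35);plan(-.004,-.15,.30,20);plan(-.004,-.045,.255,20)
E
```

```text
t 7.05 bed [-0.004  -0.0785  0.0267] tilt 34.8 ybx 1.0 q [-0.65  0.54  2.07  0.7   0.94 -0.96] F [-18.6 -27.3  11.8] 0.059086896709463585
(-0.004, -0.15, 0.03, 35) [-56.9, -0.4, -43.5] [-0.1, 0.2, 0.3]
(-0.004, -0.15, 0.3, 20) [97.1, -0.0, -265.3] [-0.1, -14.8, 0.3]
(-0.004, -0.045, 0.255, 20) [157.7, 0.4, -168.5] [-0.1, -14.8, 0.3]
```

Call:
move_arm(
  increments=[
    [[0.35,-29,0,-22,0,0,0],[0.35,-57,0,-43,0,0,0],[0.55,97,0,-265,0,-15,0],[0.55,97,0,-265,0,-15,0],[0.55,97,0,-265,0,-15,0],[0.55,97,0,-265,0,-15,0],[0.55,97,0,-265,0,-15,0],[0.55,97,0,-265,0,-15,0],[0.55,97,0,-265,0,-15,0],[0.55,97,0,-265,0,-15,0],[0.55,158,0,-168,0,-15,0],[0.55,158,0,-168,0,-15,0],[0.55,158,0,-168,0,-15,0],[0.55,158,0,-168,0,-15,0],[0.55,158,0,-168,0,-15,0]],
  ],
)

```text
clock: 8.3
eef_pos: [0.4976, -0.1344, 0.2535]
ee_rot: [[0.215, 0.974, 0.075], [0.915, -0.227, 0.334], [0.343, -0.003, -0.939]]
contact_force: [-0.1, 0.1, -1.0]
finger_gap: 0.0413
finger_force: 0.0
```

Run:
```python
from h import *
where()
plan(-.004,-.0442,.222,20);plan(-.004,-.0237,.166,20)
a=r.capture('side');b=r.capture('scene')
cv2.imwrite('pics/f.png',np.hstack([cv2.resize(i,None,fx=2.8,fy=2.8,interpolation=cv2.INTER_CUBIC) for i in(a[100:300,230:370],b[100:300,200:340])]))
```

```text
t 8.3 bed [-0.0054 -0.0418  0.2535] tilt 20.0 ybx 1.0 q [-0.48  0.07  2.07  0.38  1.12 -0.44] F [-0.1  0.1 -1. ] 0.04126442468972045
(-0.004, -0.0442, 0.222, 20) [-13.1, 1.5, 28.7] [-0.3, -0.0, 0.3]
(-0.004, -0.0237, 0.166, 20) [-13.0, 1.7, 88.4] [-0.3, -0.0, 0.3]
```

View pics/f.png

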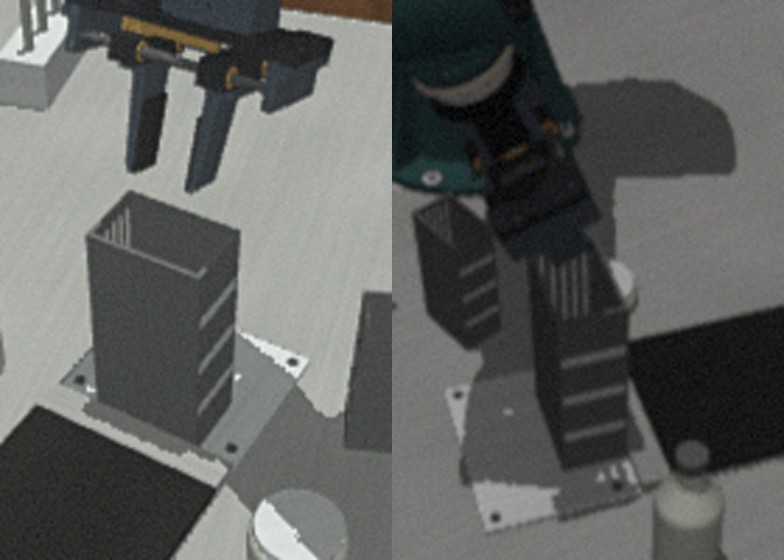

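The magazine stands upright at the stop. The fingers are above and behind the mouth (side crop 165,180), which spans (88,235) to (240,235). Inserting.

Call:
move_arm(
  increments=[
    [[0.55,-13,1.5,15,0,0,0],[0.55,-13,1.5,28,0,0,0],[0.55,-13,1.5,43,0,0,0],[0.55,-13,1.5,58,0,0,0],[0.55,-13,1.5,73,0,0,0],[0.55,-13,1.5,88,0,0,0],[0.55,-13,1.5,88,0,0,0],[0.55,-13,1.5,88,0,0,0]],
  ],
)

```text
clock: 9.07
eef_pos: [0.5036, -0.1192, 0.1674]
ee_rot: [[0.217, 0.973, 0.077], [0.914, -0.23, 0.334], [0.342, -0.002, -0.94]]
contact_force: [0.3, -0.7, 0.7]
finger_gap: 0.0409
finger_force: 0.0
```

```bash
cat >> h.py <<'E'
def tip(phis,x=-.004,dn=0):
    s=r.state();p=np.array(s['eef_pos']);R=np.array(s['ee_rot'])
    for f in phis:
        a=np.radians(f);T=np.c_[BY,BX,[0,0,-1]]@Ro.from_euler('y',20-f,degrees=True).as_matrix()
        X=W(x,-.0237*np.cos(a)+.150*np.sin(a),.016+.150*np.cos(a)+.0237*np.sin(a)-dn)
        print(f,np.round(R.T@(X-p)*1000,1).tolist(),np.round(np.degrees(Ro.from_matrix(R.T@T).as_rotvec()),1).tolist())
E
python3 - <<'E'
from h import *
where();tip([2.5*i for i in range(1,15)])
E
```

```text
t 9.0667 bed [-0.0031 -0.0256  0.1674] tilt 20.0 ybx 1.0 q [-0.45  0.2   2.11  0.42  0.95 -0.49] F [ 0.3 -0.7  0.7] 0.04089502389536952
2.5 [7.7, -0.9, 3.4] [-0.2, -2.5, 0.2]
5.0 [14.1, -0.8, 5.1] [-0.1, -5.0, 0.2]
7.5 [20.5, -0.8, 7.0] [-0.1, -7.5, 0.2]
10.0 [26.7, -0.8, 9.3] [-0.1, -10.0, 0.2]
12.5 [32.8, -0.8, 11.8] [-0.1, -12.5, 0.2]
15.0 [38.9, -0.7, 14.6] [-0.1, -15.0, 0.2]
17.5 [44.7, -0.7, 17.6] [-0.1, -17.5, 0.2]
20.0 [50.5, -0.7, 20.9] [-0.1, -20.0, 0.2]
22.5 [56.1, -0.7, 24.4] [-0.1, -22.5, 0.2]
25.0 [61.5, -0.6, 28.2] [-0.1, -25.0, 0.2]
27.5 [66.8, -0.6, 32.2] [-0.1, -27.5, 0.2]
30.0 [71.9, -0.6, 36.5] [-0.1, -30.0, 0.2]
32.5 [76.8, -0.6, 40.9] [-0.1, -32.5, 0.2]
35.0 [81.5, -0.5, 45.6] [-0.1, -35.0, 0.2]
```

Call:
move_arm(
  increments=[
    [[0.55,8,0,3,0,-2.5,0],[0.55,14,0,5,0,-5,0],[0.55,20,0,7,0,-7.5,0],[0.55,27,0,9,0,-10,0],[0.55,33,0,12,0,-12.5,0],[0.55,39,0,14.5,0,-15,0],[0.55,42,0,16,0,-16,0],[0.55,45,0,17.5,0,-17.5,0],[0.55,48,0,19,0,-19,0],[0.55,50.5,0,21,0,-20,0],[0.55,53,0,22.5,0,-21,0],[0.55,56,0,24.5,0,-22.5,0],[0.55,59,0,26,0,-24,0],[0.55,61.5,0,28,0,-25,0],[0.55,64,0,30,0,-26,0],[0.55,67,0,32,0,-27.5,0],[0.55,69,0,34,0,-29,0],[0.55,72,0,36.5,0,-30,0],[0.55,72,0,36.5,0,-30,0]],
  ],
)

```text
clock: 10.65
eef_pos: [0.523, -0.041, 0.159]
ee_rot: [[0.227, 0.973, -0.039], [0.958, -0.23, -0.17], [-0.174, 0.001, -0.985]]
contact_force: [-0.7, 0.1, 0.8]
finger_gap: 0.041
finger_force: 0.1
```

Run:
```python
from h import *
where();tip([32.5+2.5*i for i in range(0,16)])
a=r.capture('side');b=r.capture('scene')
cv2.imwrite('pics/g.png',np.hstack([cv2.resize(i,None,fx=2.8,fy=2.8,interpolation=cv2.INTER_CUBIC) for i in(a[100:300,230:370],b[100:300,200:340])]))
```

```text
t 10.65 bed [-0.0025  0.0551  0.159 ] tilt -10.0 ybx 1.0 q [-0.03  0.2   2.1  -0.22  0.89  0.34] F [-0.7  0.1  0.8] 0.04101877942725011
32.5 [6.1, -1.5, 2.7] [0.1, -2.5, 0.2]
35.0 [12.5, -1.5, 4.4] [0.1, -5.0, 0.2]
37.5 [18.8, -1.5, 6.3] [0.1, -7.5, 0.2]
40.0 [25.1, -1.4, 8.6] [0.1, -10.0, 0.2]
42.5 [31.2, -1.4, 11.1] [0.1, -12.5, 0.2]
45.0 [37.2, -1.4, 13.9] [0.1, -15.0, 0.2]
47.5 [43.1, -1.4, 16.9] [0.1, -17.5, 0.2]
50.0 [48.9, -1.4, 20.2] [0.1, -20.0, 0.2]
52.5 [54.5, -1.4, 23.7] [0.1, -22.5, 0.2]
55.0 [59.9, -1.4, 27.5] [0.1, -25.0, 0.2]
57.5 [65.2, -1.3, 31.5] [0.1, -27.5, 0.2]
60.0 [70.3, -1.3, 35.7] [0.2, -30.0, 0.2]
62.5 [75.2, -1.3, 40.2] [0.2, -32.5, 0.2]
65.0 [79.9, -1.3, 44.8] [0.2, -35.0, 0.2]
67.5 [84.4, -1.3, 49.7] [0.2, -37.5, 0.2]
70.0 [88.7, -1.3, 54.8] [0.2, -40.0, 0.2]
```

View pics/g.png

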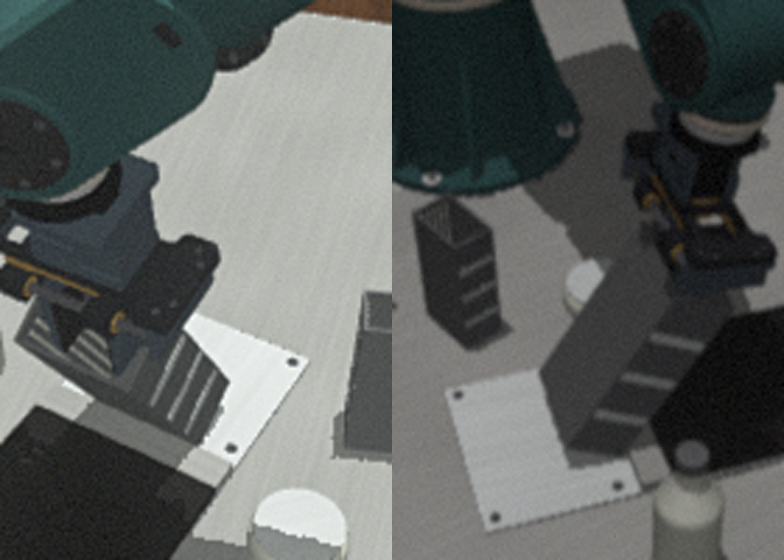

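The magazine is tipped about 30°, held by the fingers in its mouth (side crop 85,350), and its foot is at the stop. Continuing.

Call:
move_arm(
  increments=[
    [[0.55,6,-0.5,2.5,0,-2.5,0],[0.55,12.5,-1,4.5,0,-5,0],[0.55,19,-1,6.5,0,-7.5,0],[0.55,25,-1,8.5,0,-10,0],[0.55,31,-1,11,0,-12.5,0],[0.55,37,-1,14,0,-15,0],[0.55,43,-1,17,0,-17.5,0],[0.55,49,-1,20,0,-20,0],[0.55,54.5,-1,23.5,0,-22.5,0],[0.55,60,-1,27.5,0,-25,0],[0.55,65,-1,31.5,0,-27.5,0],[0.55,70.5,-1,35.5,0,-30,0],[0.55,75,-1,40,0,-32.5,0],[0.55,80,-1,45,0,-35,0],[0.55,84.5,-1,49.5,0,-37.5,0],[0.55,88.5,-1,55,0,-40,0],[0.55,88.5,-1,55,0,-40,0]],
  ],
)

```text
clock: 12.17
eef_pos: [0.5389, 0.0348, 0.0873]
ee_rot: [[0.146, 0.973, -0.178], [0.624, -0.23, -0.747], [-0.767, -0.002, -0.641]]
contact_force: [-1.2, 0.2, -1.6]
finger_gap: 0.0405
finger_force: 0.5
```

Run:
```python
from h import *
where();tip([72,74,76,78,80,81,82,83,84,85,86,87,88,89,90])
```

```text
t 12.1667 bed [-0.0047  0.1325  0.0873] tilt -50.1 ybx 1.0 q [ 0.34  0.6   1.91 -0.73  1.29  1.03] F [-1.2  0.2 -1.6] 0.04052977437880838
72 [3.7, 0.8, -0.6] [0.1, -1.9, 0.2]
74 [8.9, 0.8, 0.6] [0.1, -3.9, 0.2]
76 [14.0, 0.8, 2.1] [0.1, -5.9, 0.2]
78 [19.0, 0.8, 3.7] [0.1, -7.9, 0.2]
80 [24.0, 0.8, 5.5] [0.1, -9.9, 0.2]
81 [26.5, 0.8, 6.5] [0.1, -10.9, 0.2]
82 [28.9, 0.8, 7.5] [0.1, -11.9, 0.2]
83 [31.3, 0.8, 8.5] [0.1, -12.9, 0.2]
84 [33.7, 0.9, 9.6] [0.1, -13.9, 0.2]
85 [36.1, 0.9, 10.8] [0.1, -14.9, 0.2]
86 [38.5, 0.9, 11.9] [0.1, -15.9, 0.2]
87 [40.9, 0.9, 13.2] [0.1, -16.9, 0.2]
88 [43.2, 0.9, 14.4] [0.1, -17.9, 0.2]
89 [45.5, 0.9, 15.7] [0.1, -18.9, 0.2]
90 [47.8, 0.9, 17.1] [0.1, -19.9, 0.2]
```

Call:
move_arm(
  increments=[
    [[0.55,4,0,0,0,-2,0],[0.55,9,0,0.5,0,-4,0],[0.55,14,0,2,0,-6,0],[0.55,16.5,0,3,0,-7,0],[0.55,19,0,3.5,0,-8,0],[0.55,21.5,0,4.5,0,-9,0],[0.55,24,0,5.5,0,-10,0],[0.55,26.5,0,6.5,0,-11,0],[0.55,29,0,7.5,0,-12,0],[0.55,31.5,0,8.5,0,-13,0],[0.55,33.5,0,9.5,0,-14,0],[0.55,36,0,11,0,-15,0],[0.55,38.5,0,12,0,-16,0],[0.55,41,0,13,0,-17,0],[0.55,43,0,14.5,0,-18,0],[0.55,45.5,0,15.5,0,-19,0],[0.55,45.5,0,15.5,0,-19,0]],
  ],
)

```text
clock: 13.58
eef_pos: [0.5429, 0.0516, 0.043]
ee_rot: [[0.081, 0.973, -0.215], [0.347, -0.23, -0.909], [-0.934, -0.001, -0.356]]
contact_force: [0.0, 0.8, -0.5]
finger_gap: 0.0413
finger_force: 0.0
```

Run:
```python
from h import *
where();plan(-.004,.152,.040,-70);plan(-.004,.152,.045,-75);plan(-.004,.23,.06,-72);plan(-.004,.28,.10,-70)
a=r.capture('side');b=r.capture('scene')
cv2.imwrite('pics/i.png',np.hstack([cv2.resize(i,None,fx=2.4,fy=2.4,interpolation=cv2.INTER_CUBIC) for i in(a[140:350,190:350],b[140:350,200:360])]))
```

```text
t 13.5833 bed [-0.0048  0.1497  0.043 ] tilt -69.1 ybx 1.0 q [ 0.42  0.84  1.79 -0.84  1.54  1.17] F [ 0.   0.8 -0.5] 0.04130021569507781
(-0.004, 0.152, 0.04, -70) [3.6, 0.8, -1.1] [0.2, -0.9, 0.1]
(-0.004, 0.152, 0.045, -75) [-1.0, 0.8, -2.9] [0.2, -5.9, 0.1]
(-0.004, 0.23, 0.06, -72) [12.7, 1.1, -81.1] [0.2, -2.9, 0.1]
(-0.004, 0.28, 0.1, -70) [-6.8, 1.3, -142.1] [0.2, -0.9, 0.1]
```

View pics/i.png

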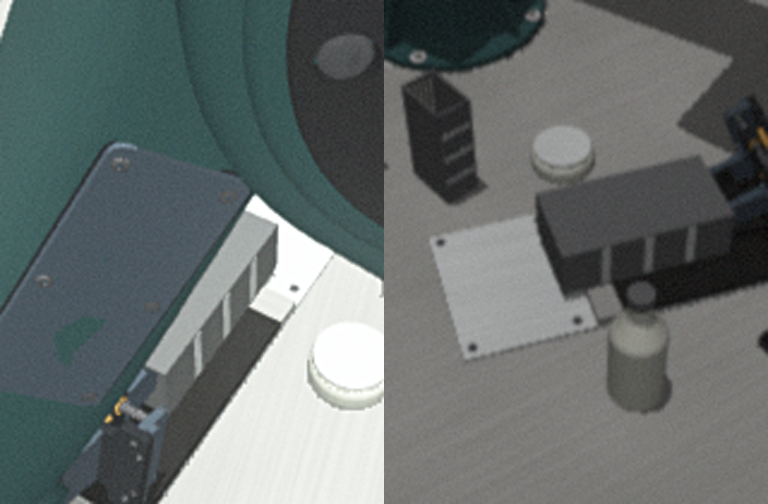

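The magazine lies flat on the pad with its foot at the stop, and the force on the fingers is about zero. I'll withdraw straight out of the mouth.

Call:
move_arm(
  increments=[
    [[0.55,1.5,0,0,0,0,0],[0.55,5,0,-9,0,0,0],[0.55,8.5,0,-18.5,0,0,0],[0.55,14,0,-33,0,0,0],[0.55,20,0,-50,0,0,0],[0.55,29,0,-75,0,0,0],[0.55,15,0,-110,0,0,0],[0.55,-7,0,-142,0,0,0],[0.55,-100,0,-180,0,0,0],[0.55,-100,0,-180,0,0,0],[0.55,-100,0,-180,0,0,0],[0.55,-100,0,-180,0,0,0],[0.55,-100,0,-180,0,0,0],[0.55,-100,0,-180,0,0,0]],
  ],
)

```text
clock: 14.85
eef_pos: [0.5732, 0.1805, 0.2006]
ee_rot: [[0.081, 0.973, -0.215], [0.349, -0.23, -0.909], [-0.934, -0.001, -0.358]]
contact_force: [-0.0, 0.7, -0.1]
finger_gap: 0.0409
finger_force: 0.0
```

Run:
```python
from h import *
where()
b=r.capture('scene')
cv2.imwrite('pics/j.png',cv2.resize(b[140:320,200:400],None,fx=3.2,fy=3.2,interpolation=cv2.INTER_CUBIC))
```

```text
t 14.85 bed [-0.0055  0.2822  0.2006] tilt -69.0 ybx 1.0 q [ 0.56  0.69  1.64 -0.74  1.81  1.02] F [-0.   0.7 -0.1] 0.04087833542909489
```

View pics/j.png

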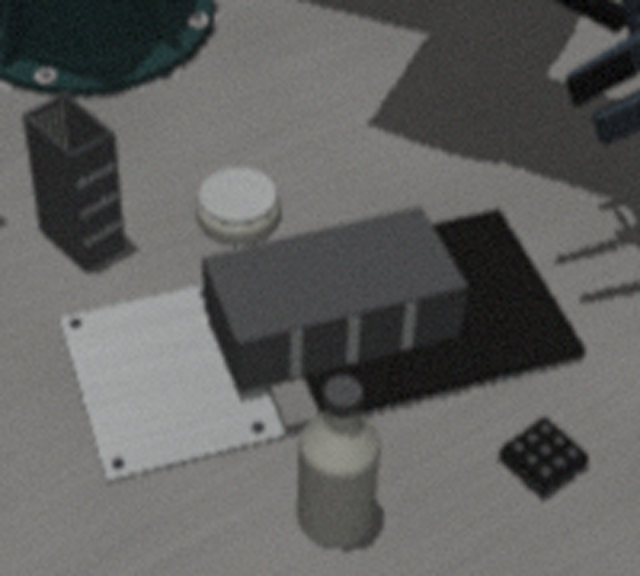

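The magazine, at crop (205,260) to (465,290), lies flat and square on the pad with its foot slightly over the stop. The arm is clear and the bystanders are where they were. Handing in.

```bash
python3 -c "
from cell import r
print(r.hand_in())"
```

```text
the job is handed in; nothing more can be done
None
```

The magazine was pushed upright to the stop, tipped over it and laid flat on the pad with its mouth pointing away; nothing else was touched, and the job was handed in at about 15 s on the robot's clock (hand-in returned no verdict).

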